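# Collar the blue plug gauge and draw it to its mark

## Task

Slip the blue collar over the handle of the blue plug gauge so that it sits flat on that gauge's steel block, and let it go. Then draw the gauge by its handle straight up out of its snug bore, about 38 mm, until the black band on its shank stands clear above the collar but the red band does not show, and finish while still holding it there, steady and upright, its foot in the bore. Do not lift, tip or drag the block, and leave the yellow set and everything else on the bench alone.

Things in the scene. Friction and masses are not known exactly. Their poses are not given: they have to be found in the camera images.
- block_blue: steel block, 66 x 66 x 74 mm high, with a small blue plate on its front face; loose on the bench, 2 kg. Origin at the centre of its underside, z up. A vertical bore of 17 mm diameter runs right through its middle; its mouth is at z = 74 mm.
- gauge_blue: blue plug gauge, about 0.15 kg, in the blue block's bore. Origin on its axis at the handle's underside, which rests on the block's top when home; z up along it. Above: blue handle, 22 mm diameter, 48 mm high. Below: steel shank, 16 mm diameter, 66 mm long; black band 10-14 mm, red band 30-36 mm below the origin. Only its weight holds it: it slides freely, and drops home if let go.
- collar_blue: blue ring, 50 mm outer and 32 mm inner diameter, 16 mm high, 0.06 kg, lying flat on the bench. Origin at the centre of its underside, z up. Seated, it lies on the block's top round the blue handle; with it there the black band is clear of it after 30 mm of draw and the red band begins to show after 46 mm.
- block_yellow: steel block like the blue one, with a yellow plate; same origin. To be left alone.
- gauge_yellow: yellow plug gauge in the yellow block, handle 28 mm diameter, otherwise like the blue one; same origin. To be left alone.
- collar_yellow: yellow ring, 56 mm outer and 38 mm inner diameter, 16 mm high, lying on the bench; same origin. To be left alone.
- marker: felt marker with a red cap end, 131 mm long (along its y), 14 mm thick, lying between the blocks; origin under its centre. Bystander.
- screwdriver: red-handled screwdriver, 189 mm long (along its y), 28 mm thick, lying at the right; origin under its centre. Bystander.
- tape_roll: white roll of tape, 72 mm diameter, 20 mm high, lying flat at the right; origin under its centre. Bystander.
- cap: pink round cap, 36 mm diameter, 18 mm high, at the left; origin under its centre. Bystander.
- counter: white round tally counter, 46 mm diameter, 32 mm high, behind the blocks; origin under its centre. Bystander.
Things that resemble listed ones, but are neither listed nor needed, are in the scene too. What is shaped like the block_blue but green or pink is not meant.

How it is judged:
By the outcome, as a careful person would: the job done as asked, in the order asked, and still so for the second after the job is handed in, while the arm keeps its last pose, push and grip.
It also fails if it takes over 54 s, if anything falls off the work surface, if the arm or the gripper's body presses on something with over 40 N, if the wrist force passes 120 N, or if a joint passes its speed limit or range.

## Robot

A 6-joint arm with a two-finger parallel gripper is mounted at the origin on a cart in front of the work surface, level with it; the furniture and walls round the work are solid. World frame = base frame: x ahead of the robot, y to its left, z up, the work surface at z = 0. Lengths are in mm, angles in degrees, forces in N, time in s.
With the tool pointing down it reaches from about 350 to 850 mm from the base axis. Payload 8.1 kg.
Tool frame: the origin (TCP) lies on the front face of the gripper's body, between the roots of the fingers; the fingertips stand r.finger_overhang ahead of it and the grasp point (between the pads) lies 54 mm ahead of it (r.finger_overhang is the distance from the TCP to the fingertips, in mm); y points along the fingers, z is the direction in which the jaws open and shut, and the axes are right-handed (so a half turn about y gives the same grasp; the last joint's range is limited). The gripper opens to 85 mm and grips with 20 to 120 N. Pads are 22 mm wide; open, the fingers measure 114 mm over their backs; the gripper's body (76 mm by 85 mm) begins 54 mm behind the grasp point. The pads swing forward as they close: fully open they stand 13 mm farther back than shut.
Start: joints at [61.513, 7.471, 85.268, -0, 87.261, -4.893], TCP at [240.136, 549.855, 303.892] pointing down, gripper open.
Joint ranges: [-169.43, 169.43], [-51.17, 129.36], [1.28, 143.12], [-76.62, 256.62], [0, 156.53], [-152.29, 152.29]. Speed limits (degrees/s): [136.94, 136.94, 159.86, 180, 180, 180].

## Interface

Orientations are given as [roll, pitch, yaw] about the fixed x, y, z axes, in that order (R = Rz(yaw) Ry(pitch) Rx(roll)).
In Python, from bench import r gives the robot as it stands. The module is installed in compiled form; this text tells all that it offers.
- The arm moves only by the tool arm_command, never from a script. Its argument "increments" is a list of rows, each a list of 6 numbers: the shift along the tool's x, y, z in m, then the turn, a rotation vector about the tool's x, y, z in rad. In form: [[tx, ty, tz, wx, wy, wz], ...]. A call has exactly 10 rows; each row is the pose to reach, as a shift and turn from the pose commanded when the call began, along the tool's axes at that moment; what a row does not reach only later rows make up. A row lasts 1/8 s, in which the tool goes at most 62.5 mm and 10.7 degrees, less where a joint would pass 70% of its speed; a pose out of reach is approached as far as the arm can. A call with a gripper value outside its range is refused whole. "jaw" is the gripper's target within -1 to 1 (shut at 1, half-way at 0, fully open at -1), set as the call begins (left out, the last holds). The fingers move at their own pace and stop on an object; "force" is the grip in N (left out, the last holds). Time passes only in rows, so rows that repeat a pose let the fingers close, or fill a call up. It gives the time, the measured TCP pose, the force and the opening at its end, in the units of the state.
- r.sense(): the state, without advancing time (a new reading comes with each control period).
- r.snapshot(name): name is "side" or "top"; returns the picture (400x640x3 uint8, red, green, blue); there is no depth.
- r.camera_model(name): a dict with "intrinsics" (3x3 intrinsics, pixels), "cam_to_world" (4x4, takes a point from camera to world coordinates). Camera axes: x right, y down, z forward; pixel columns grow to the right and rows downward; lengths in mm; the calibration is good to about 2 mm. A picture is of the moment at which its call begins. camera_model takes no time and is no camera call.
- r.hand_in(): hands the job in, once; it reports no verdict.
Trained networks look in the newest picture that a camera, given by its name, has taken for a name from the list of things; names that differ only in an ending like _2 or _b are one class to them, and where a whole thing is asked for, a point or a joint stands for the part that bears it (a point fixed in the world has none). Each returns a list of dicts, best first, with "conf" (0 to 1); they miss things now and then, are a little off and sometimes report something else, mostly with a low value. They report only what shows in the picture. A call takes as long as a camera call. They do not tell look-alikes from the thing itself.
- r.trace(camera, target): "mask" (400x640 bool, what is visible of it) and "position" ([column, row] in pixels, amid what is visible of it).
- r.spot_point(camera, target): "position" ([column, row] in pixels: a listed point, or the origin of a listed thing).
The state is a dict: "time": time; "joint_pos": joint angles; "qd": joint speeds; "joint_efforts": joint torques, N m; "tool_pos": TCP position; "tcp_rot": TCP orientation; "ft_force": force on the tool from outside, world axes, zero at the start; "wrist_torque": the same for the moment, N m; "finger_gap": finger opening in mm.
Only numpy, scipy, OpenCV 4.12 (cv2) and the standard library are available. Lean on these libraries where they do the work, as an engineer would, in place of code of your own. Each camera call takes 0.05 s, during which the arm holds its last target.

## Working session

There is one attempt and no reset: what is moved stays moved. The work goes in short steps, Python scripts to look and compute and a tool call to move; the robot and the scene stay as the last step left them, time stands still between calls to the robot, and variables do not carry over. Pictures are saved under pics/ and viewed, and the job is handed in when it is done.

Besides the shell and the picture viewer there is one more tool, called by a JSON object that holds its "method" and its "body", one argument or row to a line. arm_command: Moves the arm, as the interface text tells. Its arguments: {"type":"object","properties":{"increments":{"type":"array","items":{"type":"array","items":{"type":"number"}}},"jaw":{"type":"number"},"force":{"type":"number"}},"required":["increments"]}

```bash
mkdir -p pics
cat > h.py <<'E'
from bench import r
import numpy as np, cv2
def save(im,n): cv2.imwrite('pics/'+n,cv2.cvtColor(im,cv2.COLOR_RGB2BGR))
def ray(cam,px):
    m=r.camera_model(cam);K=np.array(m['intrinsics']);T=np.array(m['cam_to_world'])
    d=T[:3,:3]@np.linalg.solve(K,[px[0],px[1],1.]);return T[:3,3],d
def onz(cam,px,z):
    o,d=ray(cam,px);return o+d*(z-o[2])/d[2]
def proj(cam,p):
    m=r.camera_model(cam);K=np.array(m['intrinsics']);T=np.linalg.inv(np.array(m['cam_to_world']))
    q=K@(T[:3,:3]@np.array(p,float)+T[:3,3]);return q[:2]/q[2]
E
python3 - <<'E'
from h import *
s=r.sense();print(s['time'],s['tool_pos'],s['tcp_rot'],s['finger_gap'],r.finger_overhang)
for c in ('side','top'):
    save(r.snapshot(c),c+'0.png')
    m=r.camera_model(c);print(c,np.round(m['cam_to_world'],3).tolist(),np.round(m['intrinsics'],1).tolist())
    for t in ('block_blue','gauge_blue','collar_blue'):
        z={'block_blue':0,'gauge_blue':74,'collar_blue':0}[t]
        for d in r.trace(c,t): print(c,t,'trace',round(d['conf'],2),np.round(d['position']),d['mask'].sum())
        for d in r.spot_point(c,t): print(c,t,'spot',round(d['conf'],2),np.round(d['position'],1),np.round(onz(c,d['position'],z),1))
E
```

```text
0.0 [239.93339451 549.48819361 302.89346361] [-9.01014906e+01  8.82634771e-03 -2.35936859e+01] 85.44359585633858 72.6
side [[0.935, -0.247, 0.254, 356.388], [-0.355, -0.622, 0.698, -754.133], [-0.014, -0.743, -0.669, 791.419], [0.0, 0.0, 0.0, 1.0]] [[421.7, 0.0, 318.0], [0.0, 421.7, 203.7], [0.0, 0.0, 1.0]]
side block_blue trace 0.91 [297. 158.] 641
side block_blue trace 0.76 [248. 171.] 897
side block_blue trace 0.64 [309. 187.] 955
side block_blue trace 0.4 [265. 155.] 78
side block_blue spot 0.81 [307.6 195.4] [641.9 115.5   0. ]
side block_blue spot 0.77 [246.5 179.7] [495.6 251.4   0. ]
side block_blue spot 0.73 [299.5 172.3] [655.3 226.4   0. ]
side block_blue spot 0.16 [308.5 350.2] [ 482.1 -335.9    0. ]
side gauge_blue spot 0.61 [310.  178.2] [645.5  99.2  74. ]
side collar_blue trace 0.54 [293. 294.] 288
side collar_blue spot 0.52 [292.  291.7] [ 495.8 -187.     0. ]
top [[-0.025, -0.998, 0.055, 570.535], [-1.0, 0.026, 0.01, -26.985], [-0.012, -0.055, -0.998, 1025.944], [0.0, 0.0, 0.0, 1.0]] [[372.3, 0.0, 315.0], [0.0, 372.3, 198.8], [0.0, 0.0, 1.0]]
top block_blue trace 0.98 [220. 192.] 869
top block_blue trace 0.7 [268. 195.] 700
top block_blue trace 0.65 [215. 247.] 836
top block_blue spot 0.94 [225.4 193.3] [649.3 231.4   0. ]
top block_blue spot 0.8 [270.1 194.2] [643.6 107.5   0. ]
top block_blue spot 0.57 [220.2 245.4] [506.2 247.5   0. ]
top gauge_blue trace 0.46 [268. 190.] 77
top gauge_blue spot 0.59 [267. 190.] [649.3 105.5  74. ]
top gauge_blue spot 0.41 [269.  196.8] [631.7 100.7  74. ]
top collar_blue trace 0.44 [376. 248.] 154
top collar_blue spot 0.61 [377.4 245.9] [ 494.1 -183.7    0. ]
```

View pics/side0.png

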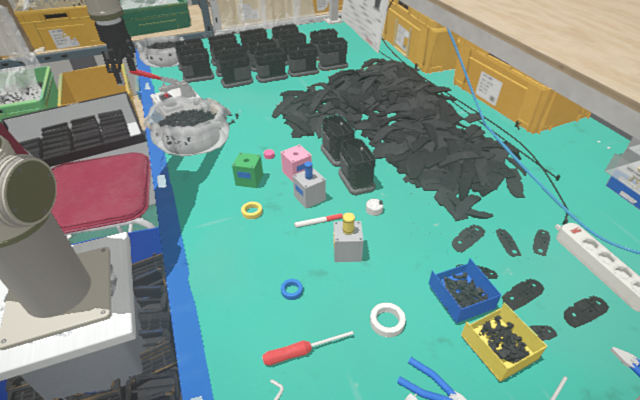

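View pics/top0.png

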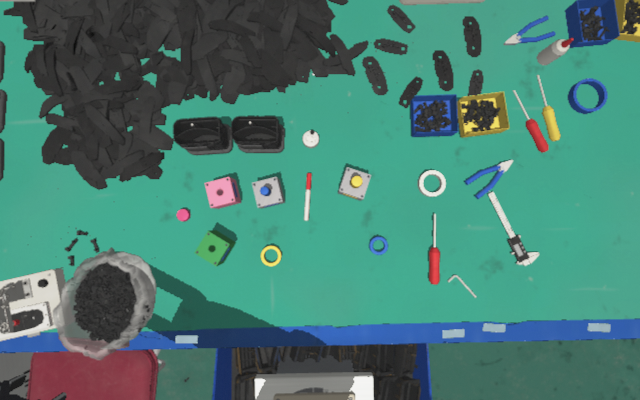

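Run:
```python
import cv2,numpy as np
s=cv2.imread('pics/side0.png');t=cv2.imread('pics/top0.png')
f=lambda im,x,y,w,h:cv2.resize(im[y:y+h,x:x+w],(400,300),interpolation=cv2.INTER_CUBIC)
cv2.imwrite('pics/crop0.png',np.vstack([np.hstack([f(s,225,120,120,90),f(t,195,160,120,90)]),np.hstack([f(s,255,262,80,60),f(t,336,218,80,60)])]))
```

```text
(no output)
```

View pics/crop0.png

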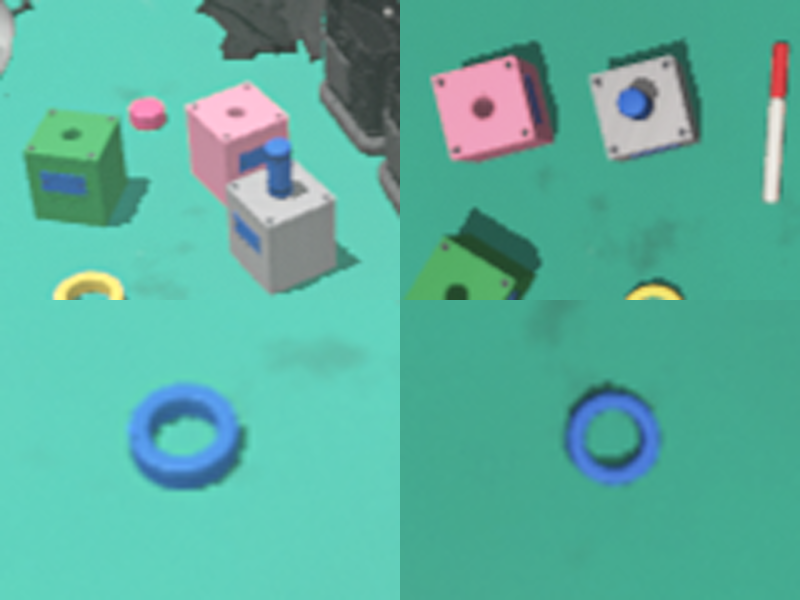

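The candidates, by pixel:

- **Block:** grey with a blue plate and the blue handle at top (268,191) / side (308,185). The pink (220,192) and green (214,247) blocks are decoys.
- **Collar:** the small blue ring at top (378,246) / side (292,290). The bigger ring at top (588,96) is a look-alike: about 100 mm across, against the 50 mm given.

The crop confirms both picks.

```bash
cat >> h.py <<'E'
from scipy.optimize import least_squares
def blue(im,box):
    x,y,w,h=box;m=np.zeros(im.shape[:2],np.uint8)
    hsv=cv2.cvtColor(im,cv2.COLOR_RGB2HSV)
    b=((hsv[...,0]>102)&(hsv[...,0]<125)&(hsv[...,1]>110)&(hsv[...,2]>60)).astype(np.uint8)
    m[y:y+h,x:x+w]=b[y:y+h,x:x+w];return m
def silh(cam,c,R,z0,z1,S=8):
    a=np.linspace(0,2*np.pi,60)
    P=np.array([proj(cam,[c[0]+R*np.cos(t),c[1]+R*np.sin(t),z]) for z in (z0,z1) for t in a],np.float32)
    return cv2.convexHull(P)[:,0]
def fitc(cam,mask,R,z0,z1,c0):
    # match centroid of hull mask with the projected silhouette's centroid
    n,l,st,ce=cv2.connectedComponentsWithStats(mask)
    k=1+np.argmax(st[1:,4]);cs,_=cv2.findContours((l==k).astype(np.uint8),0,2)
    h=cv2.convexHull(max(cs,key=cv2.contourArea));M=np.zeros(mask.shape,np.uint8);cv2.fillConvexPoly(M,h,1)
    yy,xx=np.nonzero(M);tc=np.array([xx.mean(),yy.mean()])
    def f(c):
        mm=cv2.moments(silh(cam,c,R,z0,z1).astype(np.float32).reshape(-1,1,2));return np.array([mm['m10']/mm['m00'],mm['m01']/mm['m00']])-tc
    s=least_squares(f,c0);A=cv2.contourArea(silh(cam,s.x,R,z0,z1))
    return s.x,M.sum(),A
E
python3 - <<'E'
from h import *
import cv2
ld=lambda n:cv2.cvtColor(cv2.imread('pics/'+n),cv2.COLOR_BGR2RGB)
s,t=ld('side0.png'),ld('top0.png')
print('collar top',fitc('top',blue(t,(360,230,40,32)),25,0,16,[494,-185]))
print('collar side',fitc('side',blue(s,(270,272,45,36)),25,0,16,[494,-185]))
print('handle top',fitc('top',blue(t,(255,178,24,23)),11,74,122,[640,105]))
print('handle side',fitc('side',blue(s,(301,158,14,22)),11,74,122,[640,105]))
# block top-face corners
g=cv2.cvtColor(t,cv2.COLOR_RGB2HSV)
m=((g[...,1]<60)&(g[...,2]>120)).astype(np.uint8);mm=np.zeros_like(m);mm[170:215,248:290]=m[170:215,248:290]
cs,_=cv2.findContours(mm,0,2);rc=cv2.minAreaRect(cv2.convexHull(max(cs,key=cv2.contourArea)));print(rc,onz('top',rc[0],74))
E
```

```text
Traceback (most recent call last):
  File "h.py", line 30, in fitc
    s=least_squares(f,c0);A=cv2.contourArea(silh(cam,s.x,R,z0,z1))
  File "h.py", line 29, in f
    mm=cv2.moments(silh(cam,c,R,z0,z1).astype(np.float32).reshape(-1,1,2));return np.array([mm['m10']/mm['m00'],mm['m01']/mm['m00']])-tc
                   ~~~~^^^^^^^^^^^^^^^
  File "h.py", line 20, in silh
    P=np.array([proj(cam,[c[0]+R*np.cos(t),c[1]+R*np.sin(t),z]) for z in (z0,z1) for t in a],np.float32)
                ~~~~^^^^^^^^^^^^^^^^^^^^^^^^^^^^^^^^^^^^^^^^^^^
  File "h.py", line 10, in proj
    m=r.camera_model(cam);K=np.array(m['intrinsics']);T=np.linalg.inv(np.array(m['cam_to_world']))
ValueError: time passes only in moves, steps and waits
```

```bash
sed -i 's/r\.camera_model(cam)/CM(cam)/; s/least_squares(f,c0)/least_squares(f,c0,diff_step=2e-3)/' h.py
cat >> h.py <<'E'
import functools
@functools.lru_cache(None)
def CM(c): return r.camera_model(c)
E
cat > m.py <<'E'
from h import *
ld=lambda n:cv2.cvtColor(cv2.imread('pics/'+n),cv2.COLOR_BGR2RGB)
s,t=ld('side0.png'),ld('top0.png')
print('collar top',fitc('top',blue(t,(360,230,40,32)),25,0,16,[494,-185]))
print('collar side',fitc('side',blue(s,(270,272,45,36)),25,0,16,[494,-185]))
print('handle top',fitc('top',blue(t,(255,178,24,23)),11,74,122,[640,105]))
print('handle side',fitc('side',blue(s,(301,158,14,22)),11,74,122,[640,105]))
g=cv2.cvtColor(t,cv2.COLOR_RGB2HSV)
m=((g[...,1]<60)&(g[...,2]>120)).astype(np.uint8);mm=np.zeros_like(m);mm[170:215,248:290]=m[170:215,248:290]
cs,_=cv2.findContours(mm,0,2);rc=cv2.minAreaRect(cv2.convexHull(max(cs,key=cv2.contourArea)));print(rc,onz('top',rc[0],74))
E
python3 m.py
```

```text
collar top (array([ 497.30159553, -184.2663336 ]), np.uint64(283), 286.80512438109145)
collar side (array([ 495.74444641, -183.80484584]), np.uint64(352), 405.7324731289409)
handle top (array([645.73861492, 106.87907172]), np.uint64(70), 88.2476546310354)
handle side (array([640.70509946, 109.19361148]), np.uint64(149), 147.13642567163333)
((266.7134704589844, 191.7584228515625), (26.98314094543457, 26.083703994750977), 77.00537872314453) [644.82469098 106.36110145  74.        ]
```

{"method": "arm_command", "body": {
  "increments": [
    [0.038,0,-0.041,0,0.116,0],
    [0.076,0,-0.082,0,0.232,0],
    [0.113,0,-0.122,0,0.348,0],
    [0.151,0,-0.163,0,0.464,0],
    [0.189,0,-0.203,0,0.58,0],
    [0.227,0,-0.244,0,0.696,0],
    [0.264,0,-0.285,0,0.812,0],
    [0.302,0,-0.325,0,0.928,0],
    [0.34,0,-0.366,0,1.044,0],
    [0.378,0,-0.407,0,1.159,0]
  ],
  "jaw": -1,
  "force": 30
}}

```text
time: 1.95
tool_pos: [424.0, 23.7, 304.3]
tcp_rot: [-89.9, 0.0, -90.2]
ft_force: [0.1, 0.4, 0.1]
finger_gap: 85.0
```

{"method": "arm_command", "body": {
  "increments": [
    [0.045,0.01,0.016,0,0,0],
    [0.09,0.03,0.031,0,0,0],
    [0.135,0.05,0.047,0,0,0],
    [0.18,0.08,0.063,0,0,0],
    [0.208,0.11,0.073,0,0,0],
    [0.208,0.144,0.073,0,0,0],
    [0.208,0.144,0.073,0,0,0],
    [0.208,0.144,0.073,0,0,0],
    [0.208,0.144,0.073,0,0,0],
    [0.208,0.144,0.073,0,0,0]
  ]
}}

```text
time: 3.2
tool_pos: [497.4, -182.5, 161.5]
tcp_rot: [-89.9, -0.1, -90.0]
ft_force: [0.0, 0.5, -0.2]
finger_gap: 85.5
```

Run:
```python
from h import *
for _ in range(3):
    im=r.snapshot('side'); s=r.sense();print(s['time'],np.round(s['tool_pos'],1),np.round(s['tcp_rot'],2),s['ft_force'],r.finger_overhang)
t=r.snapshot('top')
o=np.hstack([cv2.resize(im[190:340,200:400],(400,300)),cv2.resize(t[170:290,300:460],(400,300))]);save(o,'a1.png')
```

```text
3.25 [ 497.2 -182.4  161.1] [-8.989e+01 -5.000e-02 -8.997e+01] [-0.23534893 -0.44800958  0.01721671] 72.6
3.3 [ 497.1 -182.4  160.9] [-8.992e+01 -4.000e-02 -8.998e+01] [-0.40356261 -0.92218019  0.12479715] 72.6
3.35 [ 496.9 -182.4  160.6] [-8.995e+01 -3.000e-02 -8.998e+01] [-0.89449173  0.21730288 -0.15243557] 72.6
```

View pics/a1.png

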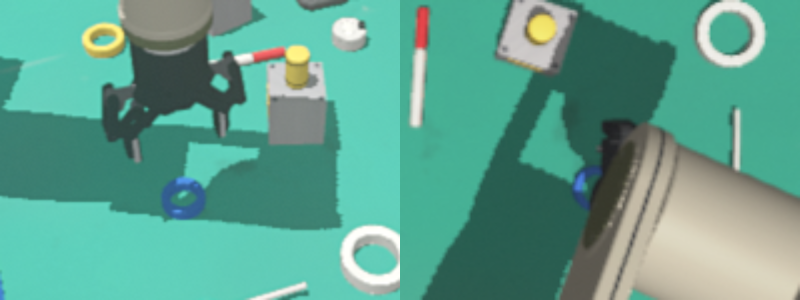

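Run:
```python
from h import *
for px in [(268.5,269.5),(311,258)]:
    o,d=ray('side',px)
    for y in (-182.4-11,-182.4,-171.4): print(px,y,np.round(o+d*(y-o[1])/d[1],1))
```

```text
(268.5, 269.5) -193.4 [ 448.8 -193.4  107.7]
(268.5, 269.5) -182.4 [ 450.6 -182.4   94.3]
(268.5, 269.5) -171.4 [ 452.5 -171.4   80.9]
(311, 258) -193.4 [ 542.4 -193.4  104. ]
(311, 258) -182.4 [ 546.  -182.4   90.6]
(311, 258) -171.4 [ 549.7 -171.4   77.1]
```

{"method": "arm_command", "body": {
  "increments": [
    [0.0015,0.02,0,0,0,0],
    [0.0015,0.04,0,0,0,0],
    [0.0015,0.055,0,0,0,0],
    [0.0015,0.065,0,0,0,0],
    [0.0015,0.075,0,0,0,0],
    [0.0015,0.075,0,0,0,0],
    [0.0015,0.075,0,0,0,0],
    [0.0015,0.075,0,0,0,0],
    [0.0015,0.075,0,0,0,0],
    [0.0015,0.075,0,0,0,0]
  ]
}}

```text
time: 4.65
tool_pos: [496.7, -184.0, 85.1]
tcp_rot: [-90.0, -0.0, -90.0]
ft_force: [0.2, 0.7, 0.3]
finger_gap: 85.3
```

{"method": "arm_command", "body": {
  "increments": [
    [0,0.005,0,0,0,0],
    [0,0.009,0,0,0,0],
    [0,0.009,0,0,0,0],
    [0,0.009,0,0,0,0],
    [0,0.009,0,0,0,0],
    [0,0.009,0,0,0,0],
    [0,0.009,0,0,0,0],
    [0,0.009,0,0,0,0],
    [0,0.009,0,0,0,0],
    [0,0.009,0,0,0,0]
  ],
  "jaw": 1,
  "force": 25
}}

```text
time: 5.9
tool_pos: [496.6, -183.9, 75.9]
tcp_rot: [-90.0, 0.0, -90.0]
ft_force: [0.0, -1.2, -1.4]
finger_gap: 48.9
```

Run:
```python
from h import *
im=r.snapshot('side'); s=r.sense();print(s['time'],np.round(s['tool_pos'],1),s['ft_force'],s['finger_gap'])
save(cv2.resize(im[240:330,230:350],(800,600)),'a2.png')
```

```text
5.95 [ 496.6 -183.9   75.9] [ 0.05112622  0.4663903  -0.15809885] 48.58170246177309
```

View pics/a2.png

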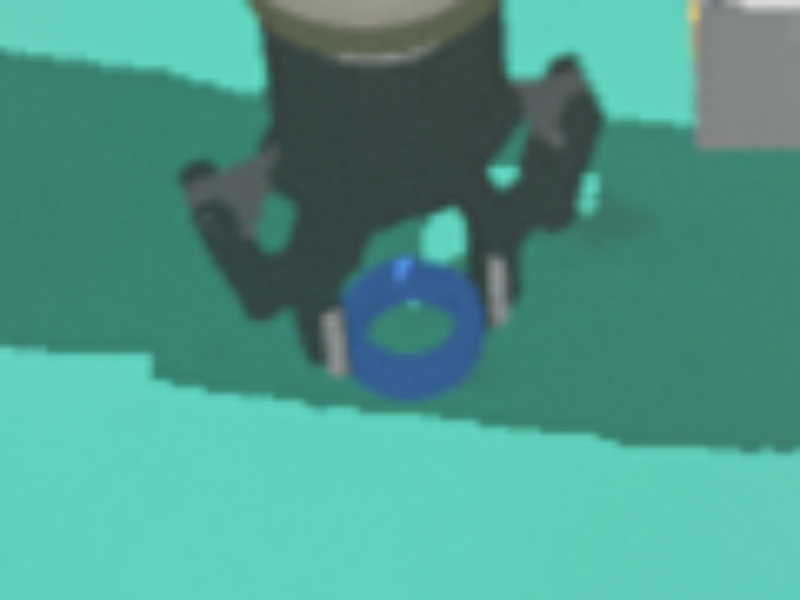

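{"method": "arm_command", "body": {
  "increments": [
    [0,-0.02,0,0,0,0],
    [0,-0.05,0,0,0,0],
    [0,-0.09,0,0,0,0],
    [0,-0.13,0,0,0,0],
    [0,-0.16,0,0,0,0],
    [-0.02,-0.16,0.01,0,0,0],
    [-0.05,-0.16,0.025,0,0,0],
    [-0.09,-0.16,0.045,0,0,0],
    [-0.13,-0.16,0.065,0,0,0],
    [-0.17,-0.16,0.085,0,0,0]
  ]
}}

```text
time: 7.2
tool_pos: [582.1, -12.6, 235.9]
tcp_rot: [-90.0, -0.0, -90.0]
ft_force: [0.4, -1.1, -0.6]
finger_gap: 48.6
```

{"method": "arm_command", "body": {
  "increments": [
    [-0.03,0,0.015,0,0,0],
    [-0.06,0,0.03,0,0,0],
    [-0.09,0,0.045,0,0,0],
    [-0.11,0,0.055,0,0,0],
    [-0.121,0,0.0615,0,0,0],
    [-0.121,0,0.0615,0,0,0],
    [-0.121,0,0.0615,0,0,0],
    [-0.121,0,0.0615,0,0,0],
    [-0.121,0,0.0615,0,0,0],
    [-0.121,0,0.0615,0,0,0]
  ]
}}

```text
time: 8.45
tool_pos: [643.1, 106.8, 236.0]
tcp_rot: [-90.0, 0.0, -90.0]
ft_force: [-0.1, -0.9, -0.8]
finger_gap: 48.5
```

Run:
```python
from h import *
im=r.snapshot('side'); t=r.snapshot('top'); s=r.sense();print(s['time'],np.round(s['tool_pos'],1),np.round(s['ft_force'],1),s['finger_gap'])
save(im,'b_side.png');save(t,'b_top.png')
save(np.hstack([cv2.resize(im[115:215,250:370],(480,400),interpolation=2),cv2.resize(t[150:230,232:296],(320,400),interpolation=2)]),'a3.png')
```

```text
8.55 [643.1 106.9 235.9] [-0.3  0.2 -0.7] 48.86550686454569
```

View pics/a3.png

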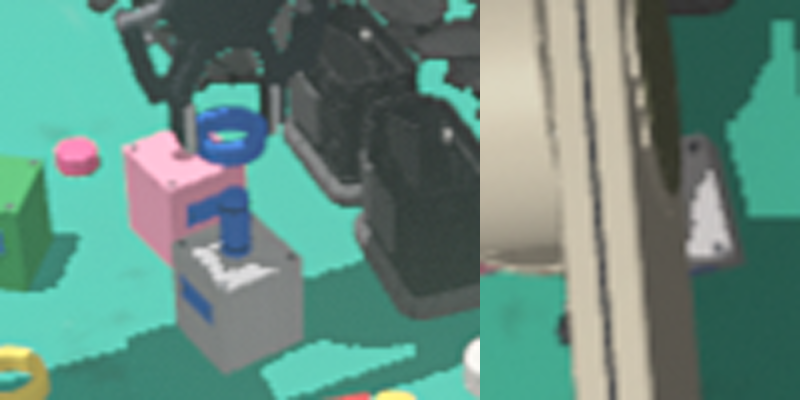

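Run:
```python
from h import *
ld=lambda n:cv2.cvtColor(cv2.imread('pics/'+n),cv2.COLOR_BGR2RGB)
b=ld('b_side.png');s0=ld('side0.png');t0=ld('top0.png')
print('collar held side',fitc('side',blue(b,(295,135,25,25)),25,160,176,[643,107]))
def show(im,box,hulls,n):
    x,y,w,h=box;k=10;c=cv2.resize(im[y:y+h,x:x+w],(w*k,h*k),interpolation=0)
    for hu,col in hulls: cv2.polylines(c,[np.int32((hu-[x,y]+.5)*k)],True,col,1)
    return c
A=show(s0,(288,150,40,50),[(silh('side',[643,107],11,74,122),(255,0,0)),(silh('side',[640.7,109.2],11,74,122),(255,255,0))],'')
B=show(t0,(248,170,40,50),[(silh('top',[643,107],11,74,122),(255,0,0)),(silh('top',[640.7,109.2],11,74,122),(255,255,0)),(silh('top',[643,107],11,121,122),(0,255,0))],'')
save(np.hstack([A,B])[:500],'a4.png')
C=show(b,(288,130,40,50),[(silh('side',[643,107],25,160,176),(255,0,0)),(silh('side',[643,107],11,74,122),(255,0,0))],'')
save(C,'a5.png')
```

```text
collar held side (array([643.41786897, 106.20751339]), np.uint64(217), 266.831344694132)
```

View pics/a4.png

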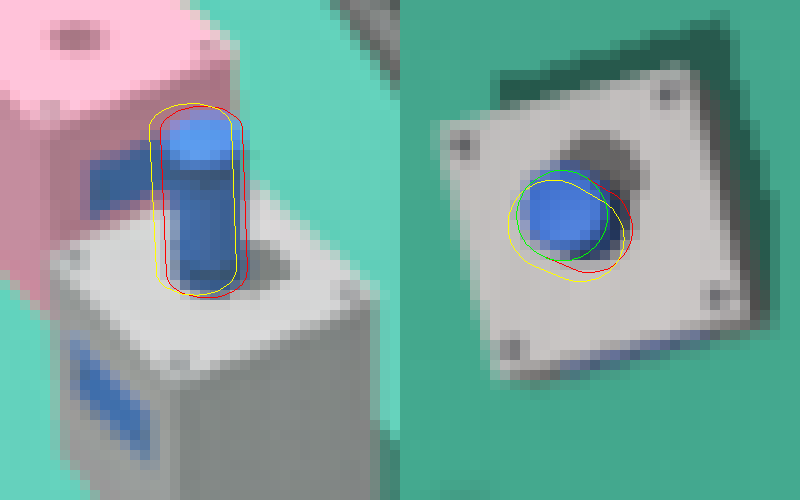

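View pics/a5.png

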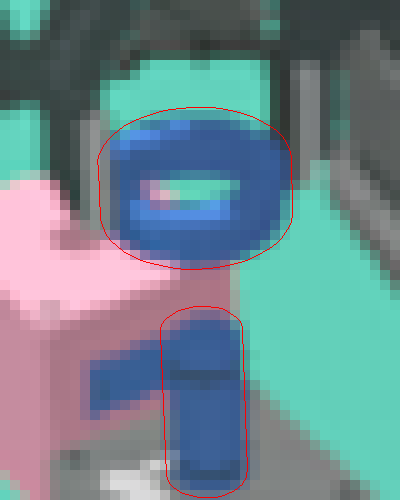

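{"method": "arm_command", "body": {
  "increments": [
    [0,0.01,0.0008,0,0,0],
    [0,0.02,0.0008,0,0,0],
    [0,0.028,0.0008,0,0,0],
    [0,0.034,0.0008,0,0,0],
    [0,0.038,0.0008,0,0,0],
    [0,0.041,0.0008,0,0,0],
    [0,0.044,0.0008,0,0,0],
    [0,0.047,0.0008,0,0,0],
    [0,0.05,0.0008,0,0,0],
    [0,0.05,0.0008,0,0,0]
  ]
}}

```text
time: 9.8
tool_pos: [643.8, 107.1, 185.5]
tcp_rot: [-90.0, -0.0, -90.0]
ft_force: [1.0, 0.3, -0.8]
finger_gap: 48.6
```

Run:
```python
from h import *
im=r.snapshot('side'); s=r.sense();print(s['time'],np.round(s['tool_pos'],1),np.round(s['ft_force'],1),s['finger_gap'])
save(cv2.resize(im[130:205,260:360],(800,600),interpolation=2),'a6.png')
```

```text
9.85 [643.9 107.1 185.8] [-0.2  0.5 -1.1] 48.51406882603022
```

View pics/a6.png

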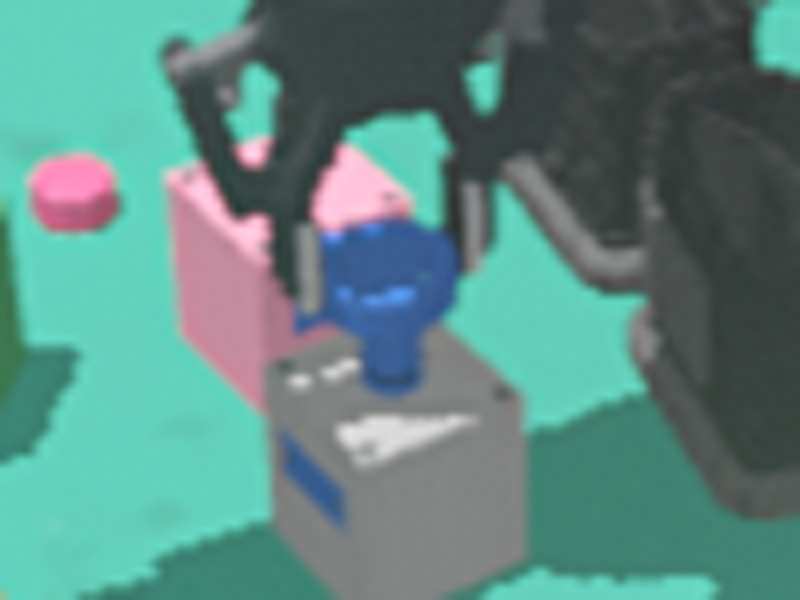

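The collar is over the handle with no contact force, so I'll lower it to just above the block.

{"method": "arm_command", "body": {
  "increments": [
    [0,0.006,0,0,0,0],
    [0,0.012,0,0,0,0],
    [0,0.018,0,0,0,0],
    [0,0.023,0,0,0,0],
    [0,0.027,0,0,0,0],
    [0,0.03,0,0,0,0],
    [0,0.032,0,0,0,0],
    [0,0.034,0,0,0,0],
    [0,0.035,0,0,0,0],
    [0,0.035,0,0,0,0]
  ]
}}

```text
time: 11.1
tool_pos: [643.9, 107.1, 150.9]
tcp_rot: [-90.0, -0.0, -90.0]
ft_force: [0.4, -0.1, -0.6]
finger_gap: 48.5
```

{"method": "arm_command", "body": {
  "increments": [
    [0,0.0003,0,0,0,0],
    [0,0.0005,0,0,0,0],
    [0,0.0008,0,0,0,0],
    [0,0.001,0,0,0,0],
    [0,0.001,0,0,0,0],
    [0,0.001,0,0,0,0],
    [0,0.001,0,0,0,0],
    [0,0.001,0,0,0,0],
    [0,0.001,0,0,0,0],
    [0,0.001,0,0,0,0]
  ]
}}

```text
time: 12.35
tool_pos: [643.9, 107.1, 149.9]
tcp_rot: [-90.0, -0.0, -90.0]
ft_force: [-0.7, 0.3, -0.5]
finger_gap: 48.7
```

Run:
```python
from h import *
im=r.snapshot('side'); s=r.sense();print(s['time'],np.round(s['tool_pos'],1),np.round(s['ft_force'],1),s['finger_gap'])
save(cv2.resize(im[130:205,260:360],(800,600),interpolation=2),'a7.png')
```

```text
12.4 [643.9 107.1 149.9] [-0.1  0.6 -1. ] 48.88016263225158
```

View pics/a7.png

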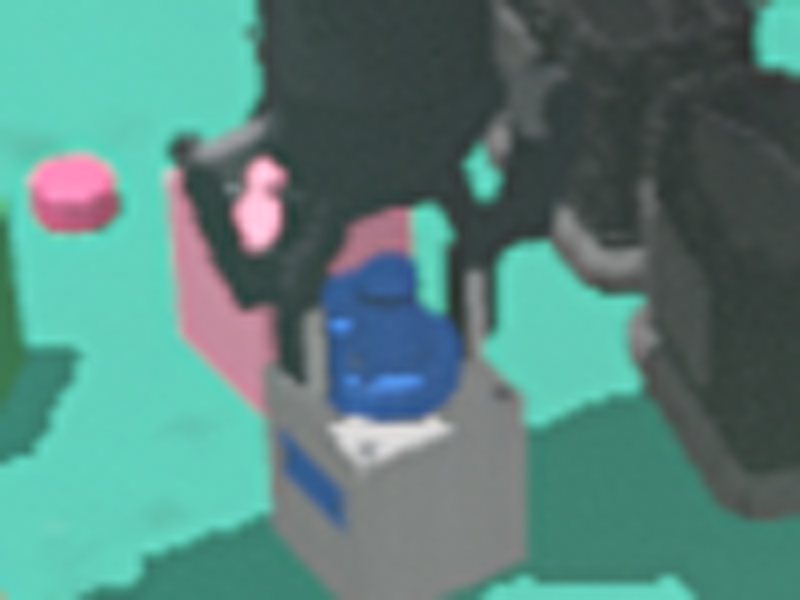

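{"method": "arm_command", "body": {
  "increments": [
    [0,0.0002,0,0,0,0],
    [0,0.0004,0,0,0,0],
    [0,0.0006,0,0,0,0],
    [0,0.0006,0,0,0,0],
    [0,0.0006,0,0,0,0],
    [0,0.0006,0,0,0,0],
    [0,0.0006,0,0,0,0],
    [0,0.0006,0,0,0,0],
    [0,0.0006,0,0,0,0],
    [0,0.0006,0,0,0,0]
  ]
}}

```text
time: 13.65
tool_pos: [643.9, 107.1, 149.4]
tcp_rot: [-90.0, -0.0, -90.0]
ft_force: [-2.4, 0.2, 4.1]
finger_gap: 48.4
```

{"method": "arm_command", "body": {
  "increments": [
    [0,0,0,0,0,0],
    [0,0,0,0,0,0],
    [0,0,0,0,0,0],
    [0,0,0,0,0,0],
    [0,0,0,0,0,0],
    [0,0,0,0,0,0],
    [0,-0.005,0,0,0,0],
    [0,-0.012,0,0,0,0],
    [0,-0.0186,0,0,0,0],
    [0,-0.0186,0,0,0,0]
  ],
  "jaw": -0.7
}}

```text
time: 14.9
tool_pos: [644.6, 107.1, 169.2]
tcp_rot: [-89.9, 0.0, -90.0]
ft_force: [0.5, 0.1, -0.8]
finger_gap: 72.6
```

Run:
```python
from h import *
im=r.snapshot('side'); s=r.sense();print(s['time'],np.round(s['tool_pos'],1),np.round(s['ft_force'],1),s['finger_gap'])
save(im,'c_side.png')
save(cv2.resize(im[130:205,260:360],(800,600),interpolation=2),'a8.png')
```

```text
14.95 [644.3 107.1 168.6] [-0.5 -1.1 -0.4] 72.6186460754821
```

View pics/a8.png

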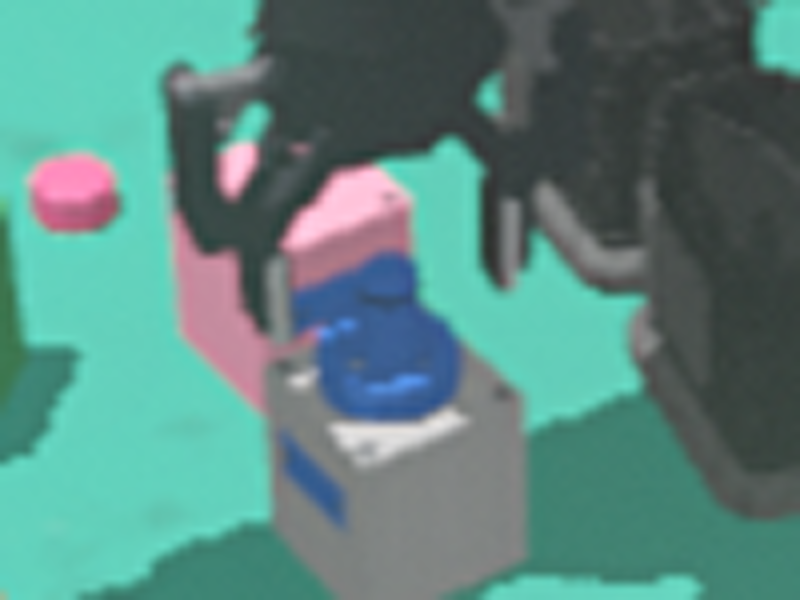

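{"method": "arm_command", "body": {
  "increments": [
    [0,0,0,0,0,0],
    [0,0,0,0,0,0],
    [0,0,0,0,0,0],
    [0,0,0,0,0,0],
    [0,0,0,0,0,0],
    [0,0,0,0,0,0],
    [0,0,0,0,0,0],
    [0,0,0,0,0,0],
    [0,0,0,0,0,0],
    [0,0,0,0,0,0]
  ],
  "jaw": 0.37,
  "force": 20
}}

```text
time: 16.2
tool_pos: [643.9, 107.1, 167.9]
tcp_rot: [-90.0, -0.0, -90.0]
ft_force: [-0.0, 0.7, -0.0]
finger_gap: 26.9
```

Run:
```python
from h import *
im=r.snapshot('side'); s=r.sense();print(s['time'],np.round(s['tool_pos'],1),np.round(s['ft_force'],1),s['finger_gap'])
save(im,'d_side.png')
save(cv2.resize(im[140:185,285:345],(800,600),interpolation=2),'a9.png')
```

```text
16.25 [643.9 107.1 167.9] [-0.5  0.2  0.4] 26.903797805467445
```

View pics/a9.png

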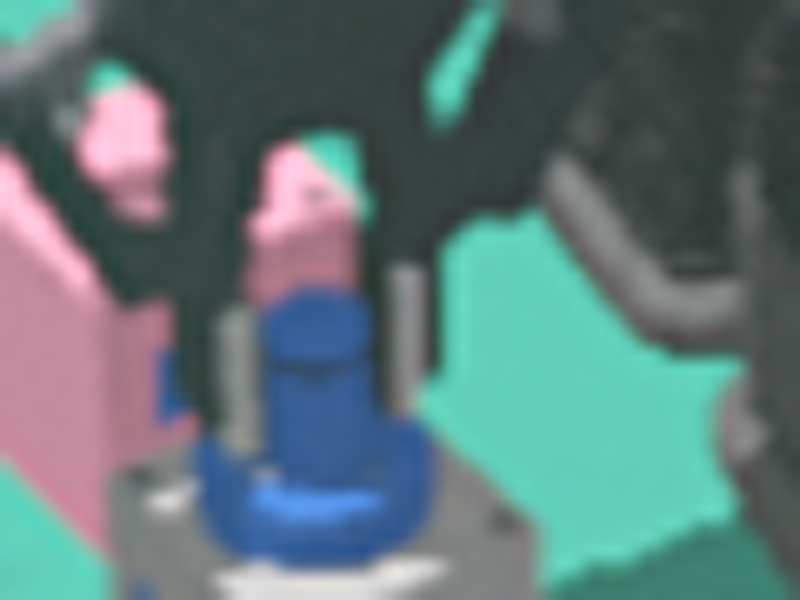

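{"method": "arm_command", "body": {
  "increments": [
    [0,0,0,0,0,0],
    [0,0,0,0,0,0],
    [0,0,0,0,0,0],
    [0,0,0,0,0,0],
    [0,0,0,0,0,0],
    [0,0,0,0,0,0],
    [0,0,0,0,0,0],
    [0,0,0,0,0,0],
    [0,0,0,0,0,0],
    [0,0,0,0,0,0]
  ],
  "jaw": 0.43
}}

```text
time: 17.5
tool_pos: [643.9, 107.1, 167.9]
tcp_rot: [-90.0, -0.0, -90.0]
ft_force: [-0.9, 0.1, 0.5]
finger_gap: 23.9
```

Run:
```python
from h import *
F=[]
for _ in range(4): r.snapshot('side'); s=r.sense(); F.append(np.r_[s['ft_force'],s['wrist_torque'],s['finger_gap']])
print(s['time'],np.round(s['tool_pos'],1),np.round(np.mean(F,0),2))
```

```text
17.7 [643.9 107.1 167.9] [ 3.000e-02  3.100e-01 -3.200e-01 -2.000e-02  1.000e-02 -2.000e-02
  2.411e+01]
```

{"method": "arm_command", "body": {
  "increments": [
    [0,0,0,0,0,0],
    [0,0,0,0,0,0],
    [0,0,0,0,0,0],
    [0,0,0,0,0,0],
    [0,0,0,0,0,0],
    [0,0,0,0,0,0],
    [0,0,0,0,0,0],
    [0,0,0,0,0,0],
    [0,0,0,0,0,0],
    [0,0,0,0,0,0]
  ],
  "jaw": 0.465
}}

```text
time: 18.95
tool_pos: [644.0, 107.0, 168.0]
tcp_rot: [-90.0, -0.0, -90.0]
ft_force: [1.7, 0.3, 1.1]
finger_gap: 23.1
```

Run:
```python
from h import *
F=[]
for _ in range(4): r.snapshot('side'); s=r.sense(); F.append(np.r_[s['ft_force'],s['wrist_torque'],s['finger_gap']])
print(s['time'],np.round(s['tool_pos'],1),np.round(np.mean(F,0),2))
```

```text
19.15 [644.  107.1 168. ] [ 1.630e+00 -6.000e-02  6.900e-01 -0.000e+00 -3.200e-01 -1.000e-02
  2.261e+01]
```

The handle is pushing the tool in +x at about 1.6 N, so I'll shift +0.6 mm to centre on it.

{"method": "arm_command", "body": {
  "increments": [
    [0,0,0.0003,0,0,0],
    [0,0,0.0006,0,0,0],
    [0,0,0.0006,0,0,0],
    [0,0,0.0006,0,0,0],
    [0,0,0.0006,0,0,0],
    [0,0,0.0006,0,0,0],
    [0,0,0.0006,0,0,0],
    [0,0,0.0006,0,0,0],
    [0,0,0.0006,0,0,0],
    [0,0,0.0006,0,0,0]
  ]
}}

```text
time: 20.4
tool_pos: [644.5, 107.1, 167.8]
tcp_rot: [-90.0, -0.0, -90.0]
ft_force: [-0.1, 0.3, 0.2]
finger_gap: 23.2
```

Run:
```python
from h import *
F=[]
for _ in range(4): r.snapshot('side'); s=r.sense(); F.append(np.r_[s['ft_force'],s['wrist_torque'],s['finger_gap']])
print(s['time'],np.round(s['tool_pos'],1),np.round(np.mean(F,0),2))
```

```text
20.6 [644.5 107.1 167.9] [ 2.5e-01 -1.0e-01 -5.0e-02  1.0e-02 -0.0e+00  1.0e-02  2.3e+01]
```

{"method": "arm_command", "body": {
  "increments": [
    [0,0,0,0,0,0],
    [0,0,0,0,0,0],
    [0,0,0,0,0,0],
    [0,0,0,0,0,0],
    [0,0,0,0,0,0],
    [0,0,0,0,0,0],
    [0,0,0,0,0,0],
    [0,0,0,0,0,0],
    [0,0,0,0,0,0],
    [0,0,0,0,0,0]
  ],
  "jaw": 1,
  "force": 30
}}

```text
time: 21.85
tool_pos: [644.6, 107.1, 168.0]
tcp_rot: [-90.0, 0.0, -90.0]
ft_force: [1.3, 0.9, 1.1]
finger_gap: 20.9
```

Run:
```python
from h import *
F=[]
for _ in range(4): r.snapshot('side'); s=r.sense(); F.append(np.r_[s['ft_force'],s['wrist_torque'],s['finger_gap']])
print(s['time'],np.round(s['tool_pos'],2),np.round(np.mean(F,0),2))
```

```text
22.05 [644.62 107.08 167.99] [ 2.290e+00  1.500e-01  1.880e+00 -1.000e-02 -3.500e-01  2.000e-02
  2.093e+01]
```

{"method": "arm_command", "body": {
  "increments": [
    [0,0,0.0003,0,0,0],
    [0,-0.001,0.0003,0,0,0],
    [0,-0.002,0.0003,0,0,0],
    [0,-0.003,0.0003,0,0,0],
    [0,-0.004,0.0003,0,0,0],
    [0,-0.005,0.0003,0,0,0],
    [0,-0.006,0.0003,0,0,0],
    [0,-0.007,0.0003,0,0,0],
    [0,-0.008,0.0003,0,0,0],
    [0,-0.008,0.0003,0,0,0]
  ]
}}

```text
time: 23.3
tool_pos: [644.9, 107.1, 176.0]
tcp_rot: [-90.0, -0.0, -90.0]
ft_force: [0.1, -0.1, -1.8]
finger_gap: 21.0
```

Run:
```python
from h import *
F=[]
for _ in range(3): im=r.snapshot('side'); s=r.sense(); F.append(np.r_[s['ft_force'],s['wrist_torque'],s['finger_gap']])
print(s['time'],np.round(s['tool_pos'],2),np.round(np.mean(F,0),2))
save(cv2.resize(im[130:205,260:360],(800,600),interpolation=2),'a10.png')
```

```text
23.45 [644.8  107.09 175.84] [-1.000e-02  5.000e-02 -1.800e+00 -2.000e-02 -0.000e+00  1.000e-02
  2.122e+01]
```

View pics/a10.png

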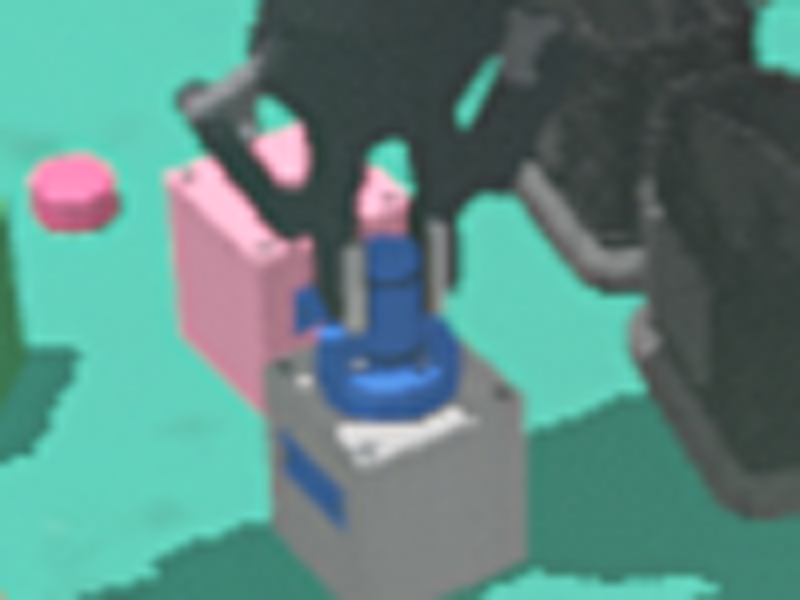

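The tool carries only the gauge's weight (1.8 N) with no side force, so I'll draw the other 30 mm.

{"method": "arm_command", "body": {
  "increments": [
    [0,-0.002,0,0,0,0],
    [0,-0.004,0,0,0,0],
    [0,-0.006,0,0,0,0],
    [0,-0.008,0,0,0,0],
    [0,-0.01,0,0,0,0],
    [0,-0.012,0,0,0,0],
    [0,-0.014,0,0,0,0],
    [0,-0.016,0,0,0,0],
    [0,-0.018,0,0,0,0],
    [0,-0.019,0,0,0,0]
  ]
}}

```text
time: 24.7
tool_pos: [644.9, 107.1, 195.1]
tcp_rot: [-90.0, 0.0, -90.0]
ft_force: [-0.5, -0.2, -1.7]
finger_gap: 21.0
```

{"method": "arm_command", "body": {
  "increments": [
    [0,-0.002,0,0,0,0],
    [0,-0.004,0,0,0,0],
    [0,-0.006,0,0,0,0],
    [0,-0.008,0,0,0,0],
    [0,-0.01,0,0,0,0],
    [0,-0.011,0,0,0,0],
    [0,-0.011,0,0,0,0],
    [0,-0.011,0,0,0,0],
    [0,-0.011,0,0,0,0],
    [0,-0.011,0,0,0,0]
  ]
}}

```text
time: 25.95
tool_pos: [644.8, 107.1, 205.8]
tcp_rot: [-90.0, -0.0, -90.0]
ft_force: [-0.7, -0.1, -2.2]
finger_gap: 21.1
```

Run:
```python
from h import *
F=[]
for _ in range(3): im=r.snapshot('side'); s=r.sense(); F.append(np.r_[s['ft_force'],s['wrist_torque'],s['finger_gap']])
print(s['time'],np.round(s['tool_pos'],2),np.round(np.mean(F,0),2))
save(cv2.resize(im[130:205,260:360],(800,600),interpolation=2),'a11.png');save(im,'e_side.png')
```

```text
26.1 [644.82 107.07 205.86] [ 1.500e-01 -5.000e-02 -1.860e+00  2.000e-02 -0.000e+00 -4.000e-02
  2.082e+01]
```

View pics/a11.png

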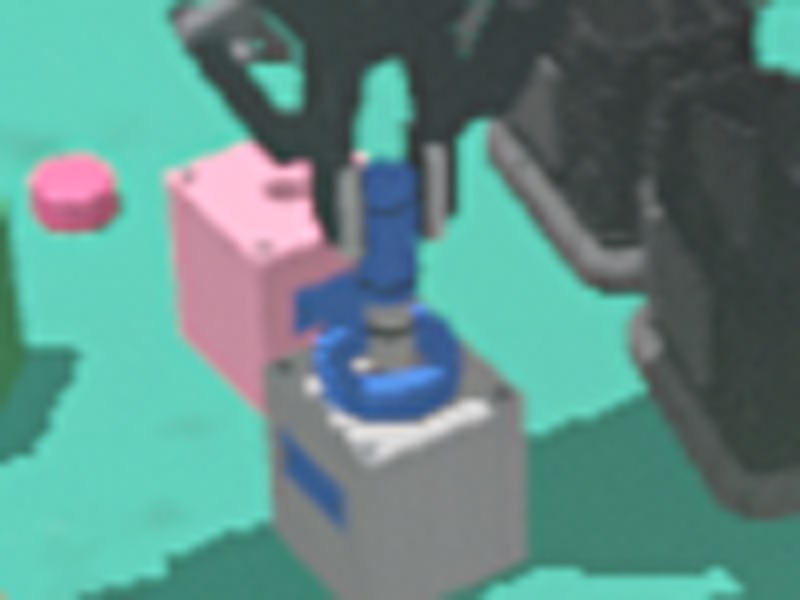

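View pics/e_side.png

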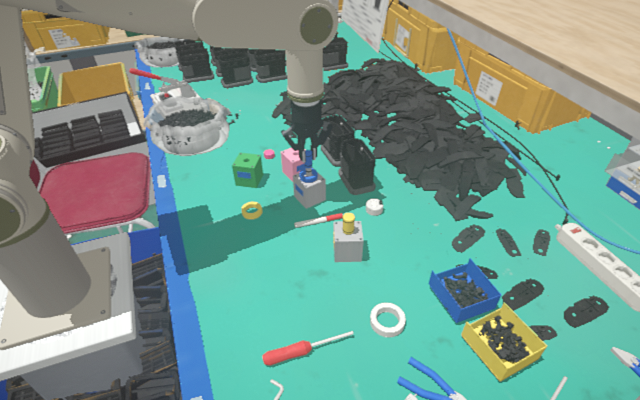

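The crop shows the black band at about (390,327) standing above the collar rim, with no red showing. The collar lies flat, and the block's corners are where they were before the draw. The gauge has been drawn 37.9 mm and the arm is steady, so I'll hand in.

```bash
python3 -c "
from bench import r
print(r.hand_in())"
```

```text
the job is handed in; nothing more can be done
None
```

The blue collar is seated flat on the blue gauge's block and released. The gauge is drawn straight up about 37.9 mm and still held upright in the gripper, handed in at about 26 s of the 54 s allowed.

- **Collar:** it went over the handle with no contact force. I pressed it down with about 5 N before letting go, and the picture then showed it lying flat.
- **Handle grip:** as the jaws closed, the handle pushed sideways on the tool with up to about 2.3 N. I shifted the tool 0.9 mm in total to centre on it, and the side force fell to zero.
- **Draw:** during the lift the wrist carried only about 1.8 N, roughly the gauge's weight. In the last picture the black band stands above the collar and no red shows.
- **Surroundings:** the block's corners sit at the same pixels as before the draw. By eye in the last side picture, the yellow set and the other things look untouched.
- **Disagreements:** the two cameras differed by up to 5 mm on the handle's x position before I felt for it with the jaws. The finger gap reads about 1 mm under the true size on both the collar and the handle.

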